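# Gauge two look-alike support pillars and stand each in its seat

### The arm

A 6-joint arm with a two-finger parallel gripper is mounted at the origin on a cart in front of the work surface, level with it; the furniture and walls round the work are solid. World frame = base frame: x ahead of the robot, y to its left, z up, the work surface at z = 0. Lengths are in mm, angles in rad, forces in N, time in s.
With the tool pointing down it reaches from about 275 to 775 mm from the base axis. Payload 14.6 kg.
Tool frame: the origin (TCP) lies on the centre line of the jaws, within the pads' length; the fingertips stand 19 mm ahead of it and the grasp point (between the pads) is the TCP (env.nose_length is the distance from the TCP to the fingertips, in mm); z points along the fingers, y is the direction in which the jaws open and shut (so a half turn about z gives the same grasp; the last joint's range is limited). The gripper opens to 85 mm and grips with 20 to 120 N. Pads are 22 mm wide; open, the fingers measure 114 mm over their backs; the gripper's body (76 mm by 85 mm) begins 54 mm behind the grasp point. The pads swing forward as they close: fully open they stand 13 mm farther back than shut.
Start: joints at [0.954, 0.263, -0.048, 1.259, 0, 1.415], TCP at [233.924, 470.008, 250.278] pointing down, gripper open.
Joint ranges: [-2.65, 2.65], [-0.89, 1.7], [-1.18, 1.37], [-2.13, 2.11], [-1.35, 1.29], [-3.14, 3.14]. Speed limits (rad/s): [1.89, 1.89, 2.57, 2.79, 3.14, 3.14].

### API

Orientations are given as [roll, pitch, yaw] about the fixed x, y, z axes, in that order (R = Rz(yaw) Ry(pitch) Rx(roll)).
In Python, from cell import env gives the robot as it stands.
- The arm moves only by the shell command python3 -m creep 'ROWS'. ROWS is JSON, a list of rows, each a list of 7 numbers: the shift along the tool's x, y, z in mm, then the turn, a rotation vector about the tool's x, y, z in rad, then the opening, from 0 (shut) to 1 (fully open). In form: [[tx, ty, tz, wx, wy, wz, claw], ...]. A call has exactly 8 rows; each row is the pose to reach, as a shift and turn from the pose commanded when the call began, along the tool's axes at that moment; what a row does not reach only later rows make up. A row lasts 1/10 s, in which the tool goes at most 50 mm and 8.59 degrees, less where a joint would pass 70% of its speed; a pose out of reach is approached as far as the arm can. A call with a gripper value outside its range is refused whole. The fingers move at their own pace and stop on an object; the grip force is fixed at half the most. Time passes only in rows, so rows that repeat a pose let the fingers close, or fill a call up. It gives the time, the measured TCP pose, the force and the opening at its end, in the units of the state.
- env.state(): the state, without advancing time (a new reading comes with each control period).
- env.get_image(name): name is "side" or "top" or "wrist"; returns a dict with "pixels" (480x640x3 uint8, red, green, blue), "fovy" (degrees; the focal length in pixels is half the picture's height over the tangent of half this angle, whatever the lens; pixels are square), "cx", "cy" (the principal point, pixels), "R" (3x3) and "t" (3): a world point X has camera coordinates R X + t; the wrist camera has in their place "mount" (4x4, takes a point from camera to tool coordinates, whose origin is the TCP and whose axes are the flange's). Camera axes: x right, y down, z forward; pixel columns grow to the right and rows downward; lengths in mm; the calibration is good to about 2 mm. A picture is of the moment at which its call begins: read the wrist's pose just before it. There is no depth.
- env.sign_off(): hands the job in, once; it reports no verdict.
The state is a dict: "time_s": time; "joint_positions": joint angles; "joint_vel": joint speeds; "tau": joint torques, N m; "eef_pos": TCP position; "ee_rot": TCP orientation; "wrist_force": force on the tool from outside, world axes, zero at the start; "moment": the same for the moment, N m; "width": opening from 0.0 (shut) to 1.0 (fully open).
Only numpy, scipy, OpenCV 4.12 (cv2) and the standard library are available. Lean on these libraries where they do the work, as an engineer would, in place of code of your own. Each camera call takes 0.05 s, during which the arm holds its last target.

### The job

Two support pillars that look alike hang in the slanted rack, but one is 12 mm longer than the other. Lift one out, feel which one it is by lowering it upright onto the round pad of the steel height gauge, and then stand the long pillar in the blue seat and the short one in the yellow seat, so that both black heads come level. Get it right first time: do not let go of a pillar in the wrong seat or above its seat, and leave the bottle, the white jar and the tape where they are.

Things in the scene. Friction and masses are not known exactly. Their poses are not given: they have to be found in the camera images.
- pillar_1_head (a point): Centre of the square black head (30 x 30 mm, 50 mm tall; grasp its free flat y sides) of one of two look-alike pillars. Which is long is not told: the centre stands 143 mm (long) or 131 mm (short) above the foot's underside. z: axis, foot to head; x, y square to the flats. At the start it leans 37 deg from upright, head towards the robot; nothing stands beside the head.
- pillar_2_head (a point): Centre of the square black head (30 x 30 mm, 50 mm tall; grasp its free flat y sides) of the other of two look-alike pillars. Which is long is not told: the centre stands 143 mm (long) or 131 mm (short) above the foot's underside. z: axis, foot to head; x, y square to the flats. At the start it leans 37 deg from upright, head towards the robot; nothing stands beside the head.
- pillar_1: The first pillar as a whole; origin on its axis at the collar's underside, 31 mm below the head's centre. Collar 48 mm across, 6 mm thick; below it a round aluminium shank 34 mm thick with a rubber foot, 112 mm (long) or 100 mm (short) from collar underside to foot. 0.13 to 0.21 kg.
- pillar_2: The second pillar as a whole; origin on its axis at the collar's underside, 31 mm below the head's centre. Collar 48 mm across, 6 mm thick; below it a round aluminium shank 34 mm thick with a rubber foot, 112 mm (long) or 100 mm (short) from collar underside to foot. 0.13 to 0.21 kg.
- rack: Fixed grey and white slanted rack, 170 x 216 x 120 mm, origin under its middle on the bench, z up. Two troughs 100 mm apart along its y hold the pillars leaning towards its -x (the robot), collars hooked over the troughs' upper ends, so both heads are equally high (centres 145 mm up) whatever the length. They come out along their axes, head first.
- gauge: Fixed steel height gauge, plate 150 x 84 x 8 mm, origin under its middle. Grey pad near its -x end; 85 mm from the pad's centre in +x a post 22 x 60 mm with a blue-topped step 112 mm and a yellow-topped step 100 mm above the pad: the level of the collar's underside of the long or the short pillar when its foot is on the pad.
- gauge_pad (a point): Centre of the top face of the gauge's round grey pad, 60 mm across, 14 mm above the bench; z up.
- seat_blue_floor (a point): Centre of the floor inside the blue seat (for the long pillar): a fixed square cup, 64 mm outside, 48 mm inside, its walls 32 mm above this floor; the floor is 16 mm above the bench. z up, x and y along the walls. The two seats are 110 mm apart; either may be the nearer.
- seat_yellow_floor (a point): Centre of the floor inside the yellow seat (for the short pillar): a fixed square cup, 64 mm outside, 48 mm inside, its walls 20 mm above this floor; the floor is 28 mm above the bench. z up, x and y along the walls.
- mini_centrifuge: Not to be worked on: fixed round white centrifuge, 176 mm across, with its clear lid standing open at its far (+x) side; origin under its middle. Its body is 70 mm high, the lid reaches 225 mm up between 30 and 110 mm beyond the origin. It stands between the gauge and the seats, beside a fixed grey mixer 145 mm high; carry the pillars clear of both.
- bottle: Bystander: clear bottle with an orange cap, 56 mm across, 99 mm tall; origin under its middle.
- white_jar: Bystander: small white bottle with a red cap, 42 mm across, 68 mm tall; origin under its middle.
- tape: Bystander: roll of green tape lying flat, 77 mm across, 19 mm high; origin under its middle.
Mind the look-alikes: they are no part of the job. Leave any green look-alike of the pillar_2 alone.

How it is judged:
By the outcome, as a careful person would: the job done as asked, in the order asked, and still so for the second after the job is handed in, with the robot touching nothing.
It also fails if it takes over 72 s, if anything falls off the work surface, if the arm or the gripper's body presses on something with over 40 N, if the wrist force passes 120 N, or if a joint passes its speed limit or range.

## Working session

There is one attempt and no reset: what is moved stays moved. The work goes in short steps, Python scripts to look and compute and a shell command to move; the robot and the scene stay as the last step left them, time stands still between calls to the robot, and variables do not carry over. Pictures are saved under pics/ and viewed, and the job is handed in when it is done.

```bash
ls; mkdir -p pics
python3 - <<'E'
from cell import env
import cv2
print(env.state())
for n in ("side","top","wrist"):
    im=env.get_image(n); cv2.imwrite(f"pics/{n}0.png",im["pixels"][:,:,::-1])
    print(n,{k:v for k,v in im.items() if k!="pixels"})
E
```

```text
pics
{'time_s': 0.0, 'joint_positions': array([ 9.53698614e-01,  2.63530759e-01, -4.89512858e-02,  1.25937776e+00,
       -2.34556488e-05,  1.41548834e+00]), 'joint_vel': array([-4.56572760e-05, -1.14582040e-04,  6.91237826e-04, -7.66007730e-04,
       -5.11715120e-04,  9.65761925e-04]), 'tau': array([ 2.39029004e-05, -6.37615800e+01,  3.84566367e+01,  1.38452198e-02,
       -2.56783778e-04,  9.85047137e-06]), 'eef_pos': array([233.78014042, 469.79368558, 249.815751  ]), 'ee_rot': array([-3.14053834e+00, -1.41330493e-04,  2.67980287e+00]), 'wrist_force': array([-0.00657992,  0.70116919, -0.15486789]), 'moment': array([ 0.0196026 , -0.02590677,  0.02198979]), 'width': 0.997490903678432}
side {'fovy': 52.30286962343248, 'cx': 315.12715287845344, 'cy': 236.75721649039826, 'R': array([[-0.96587613, -0.25889   ,  0.00769854],
       [-0.12007854,  0.42126139, -0.89895494],
       [ 0.22948735, -0.86920355, -0.43797345]]), 't': array([ 499.87006705,  200.29417551, 1270.74796737])}
top {'fovy': 44.02378397497833, 'cx': 321.9689273306691, 'cy': 236.07182892799648, 'R': array([[ 1.86674534e-02, -9.99824630e-01,  1.49532575e-03],
       [-9.93759674e-01, -1.87186719e-02, -1.09960548e-01],
       [ 1.09969255e-01,  5.66688975e-04, -9.93934828e-01]]), 't': array([-134.52745753,  553.01241328, 1816.51254785])}
wrist {'fovy': 60.05015562038329, 'cx': 317.77344161521967, 'cy': 246.46122108174092, 'mount': array([[-4.93651170e-04, -9.51662406e-01, -3.07145602e-01,
         7.97716651e+01],
       [ 9.99999660e-01, -2.66938025e-04, -7.80138532e-04,
         1.41063771e-01],
       [ 6.60439673e-04, -3.07145882e-01,  9.51662215e-01,
        -1.22828930e+02],
       [ 0.00000000e+00,  0.00000000e+00,  0.00000000e+00,
         1.00000000e+00]])}
```

View pics/side0.png

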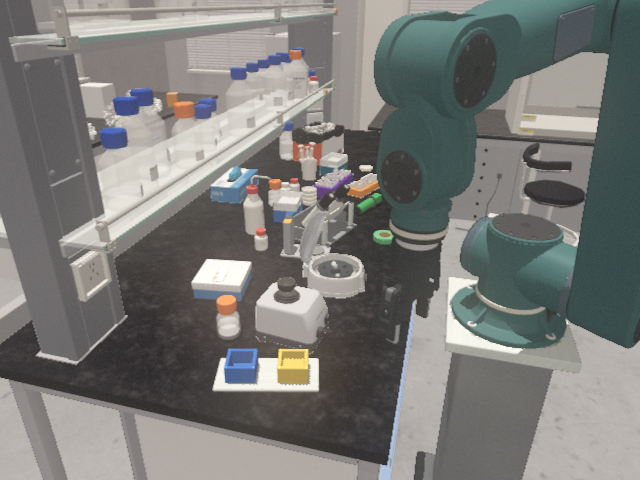

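View pics/top0.png

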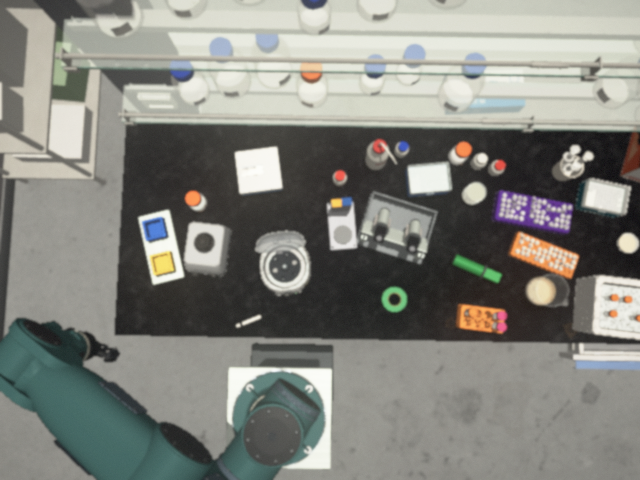

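View pics/wrist0.png

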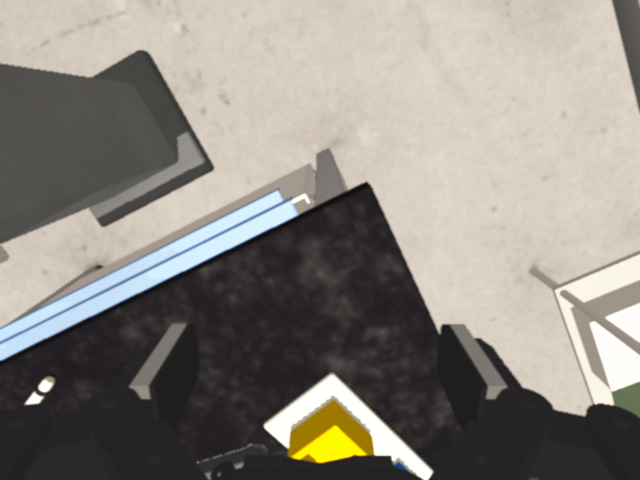

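The top view shows the rack at about (400,228), the gauge at (342,222), the centrifuge at (285,263), the mixer at (207,247), the blue seat at (155,229) and the yellow seat at (163,264). The green look-alike lies at (477,268). Next I'll zoom in.

```bash
cat > h.py <<'E'
import numpy as np, cv2
from scipy.spatial.transform import Rotation as Ro
from cell import env
def cam(n,st=None):
    im=env.get_image(n); im["f"]=240/np.tan(np.radians(im["fovy"])/2)
    if n=="wrist":
        T=np.eye(4);T[:3,:3]=Ro.from_euler('xyz',st["ee_rot"]).as_matrix();T[:3,3]=st["eef_pos"]
        W=T@im["mount"]; im["R"]=W[:3,:3].T; im["t"]=-im["R"]@W[:3,3]
    return im
def ray(im,u,v):
    d=im["R"].T@np.array([(u-im["cx"])/im["f"],(v-im["cy"])/im["f"],1.])
    return -im["R"].T@im["t"], d/np.linalg.norm(d)
def onz(im,u,v,z):
    c,d=ray(im,u,v); return c+d*(z-c[2])/d[2]
def proj(im,X):
    p=im["R"]@np.asarray(X,float)+im["t"]; return im["f"]*p[0]/p[2]+im["cx"],im["f"]*p[1]/p[2]+im["cy"]
def tri(i1,p1,i2,p2):
    c1,d1=ray(i1,*p1);c2,d2=ray(i2,*p2)
    s=np.linalg.lstsq(np.c_[d1,-d2],c2-c1,rcond=None)[0]
    a,b=c1+s[0]*d1,c2+s[1]*d2
    return (a+b)/2,np.linalg.norm(a-b)
E
python3 - <<'E'
from h import *
for n,(x0,y0,x1,y1) in dict(top=(320,185,440,275),side=(270,190,370,265)).items():
    im=cam(n); cv2.imwrite(f"pics/{n}1.png",cv2.resize(im["pixels"][y0:y1,x0:x1,::-1],(800,600),interpolation=cv2.INTER_CUBIC))
im=cam("top"); cv2.imwrite("pics/top2.png",cv2.resize(im["pixels"][180:300,130:290,::-1],(800,600),interpolation=cv2.INTER_CUBIC))
E
```

```text
(no output)
```

View pics/top1.png

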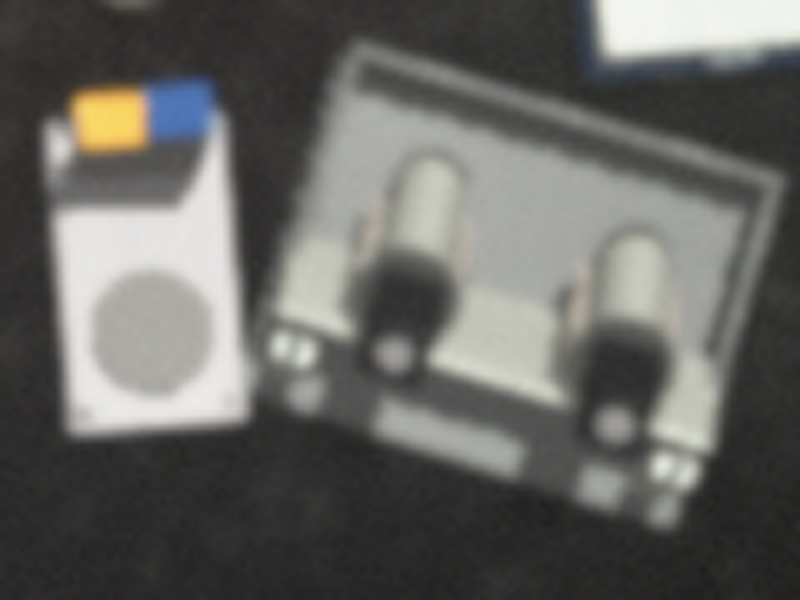

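View pics/side1.png

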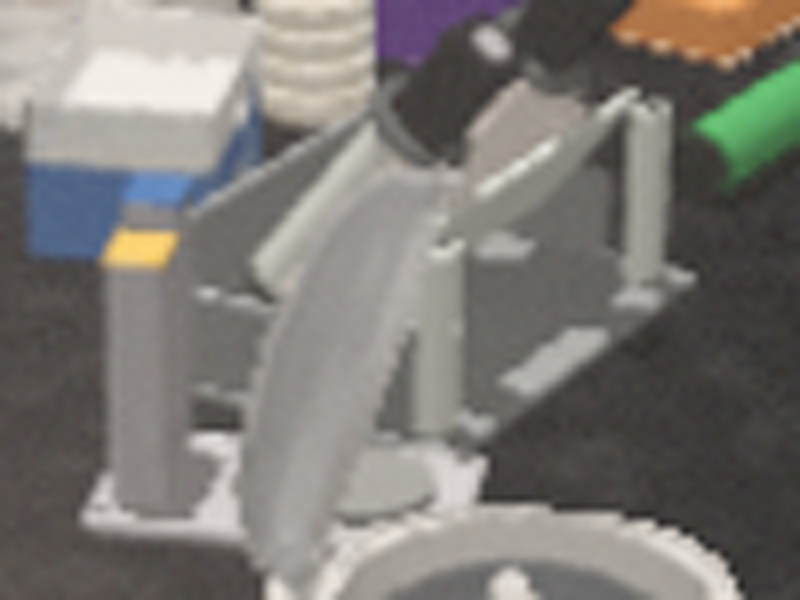

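View pics/top2.png

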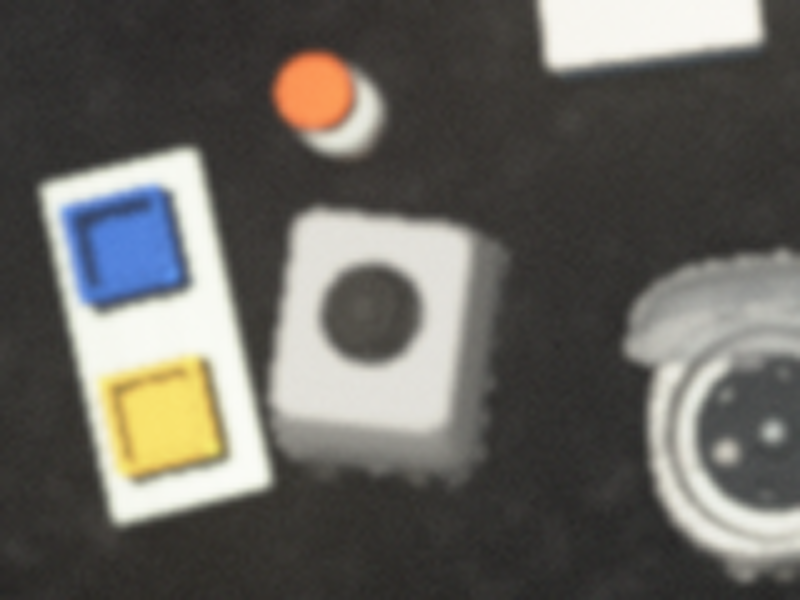

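Run:
```python
from h import *
np.set_printoptions(precision=1,suppress=True)
im=cam("top")
def c1(x,y): return 320+x/6.6667-.42,185+y/6.6667-.42
def c2(x,y): return 130+x/5-.4,180+y/5-.4
for n,p,z in [("headL",(393,352),165),("headR",(614,424),165),("pad",(152,332),14),("plate fl",(70,435),8),("plate fr",(250,420),8),("plate br",(228,115),8),("plate bl",(45,125),8),("rack bl",(355,45),120),("rack br",(785,178),120)]:
    print(n,onz(im,*c1(*p),z))
for n,p,z in [("blue",(125,247),48),("yel",(165,417),48),("pl",(40,185),0),("pl",(195,150),0),("pl",(270,485),0),("pl",(115,525),0),("mixer",(370,315),145),("centr",(770,430),70),("lid l",(630,345),100)]:
    print(n,onz(im,*c2(*p),z))
for n,p in [("shelf front",(330,128))]: print(onz(im,*p,300),onz(im,*p,500))
```

```text
headL [ 539.8 -287.3  165. ]
headR [ 510.4 -383.   165. ]
pad [ 563.8 -188.1   14. ]
plate fl [ 514.9 -150.4    8. ]
plate fr [ 523.6 -235.1    8. ]
plate br [ 669.  -222.9    8. ]
plate bl [ 662.6 -136.     8. ]
rack bl [ 682.8 -273.5  120. ]
rack br [ 626.2 -465.9  120. ]
blue [565.7 392.4  48. ]
yel [461.3 362.7  48. ]
pl [610. 462.   0.]
pl [634.3 364.7   0. ]
pl [422.7 307.7   0. ]
pl [395.9 403.7   0. ]
mixer [517.2 220.2 145. ]
centr [459.   -9.7  70. ]
lid l [506.4  73.3 100. ]
[ 820.6 -140.5  300. ] [ 760.8 -138.6  500. ]
```

```bash
cat >> h.py <<'E'
def Rt(yawdeg,tilt):  # tool y along (-sin,cos), tool z tilted forward by tilt deg
    a=np.radians(yawdeg);t=np.radians(tilt)
    y=np.array([-np.sin(a),np.cos(a),0]); ex=np.array([np.cos(a),np.sin(a),0])
    z=ex*np.sin(t)-np.array([0,0,np.cos(t)]); return np.c_[np.cross(y,z),y,z]
def delta(p,R,p0=None,R0=None):
    st=env.state()
    if p0 is None: p0=st["eef_pos"]
    if R0 is None: R0=Ro.from_euler('xyz',st["ee_rot"]).as_matrix()
    R0=np.asarray(R0)
    print("d",np.round(R0.T@(np.asarray(p)-p0),1),np.round(Ro.from_matrix(R0.T@R).as_rotvec(),3))
def show():
    s=env.state();print(round(s["time_s"],2),np.round(s["eef_pos"],1),np.round(np.degrees(s["ee_rot"]),1),"F",np.round(s["wrist_force"],1),"w",round(s["width"],3),"q",np.round(s["joint_positions"],2))
E
python3 - <<'E'
from h import *
R=Rt(-17.1,37); print(R)
delta([400,120,330],R)
delta([554-75,-292+23,145+104],R,[400,120,330],R)
E
```

```text
[[-0.76333024  0.29404033  0.5752106 ]
 [ 0.23483105  0.95579301 -0.17695789]
 [-0.60181502  0.         -0.79863551]]
d [-304.7 -239.3  -79.8] [-0.053 -0.644 -0.158]
d [-102.9 -348.6  179. ] [0. 0. 0.]
```

```bash
python3 -m creep '[[-305,-239,-80,-0.053,-0.644,-0.158,1],[-305,-239,-80,-0.053,-0.644,-0.158,1],[-305,-239,-80,-0.053,-0.644,-0.158,1],[-305,-239,-80,-0.053,-0.644,-0.158,1],[-305,-239,-80,-0.053,-0.644,-0.158,1],[-305,-239,-80,-0.053,-0.644,-0.158,1],[-305,-239,-80,-0.053,-0.644,-0.158,1],[-305,-239,-80,-0.053,-0.644,-0.158,1]]'
python3 - <<'E'
from h import *
show(); delta([554-75,-292+23,145+104],Rt(-17.1,37))
E
```

```text
time_s: 1.15
eef_pos: [393.6, 134.7, 327.2]
ee_rot: [3.14, 0.645, 2.843]
wrist_force: [0.7, 1.1, -0.4]
width: 1.001
1.15 [393.6 134.7 327.2] [179.9  37.  162.9] F [ 0.7  1.1 -0.4] w 1.001 q [ 0.37 -0.26 -0.56  0.74 -0.38  0.57]
d [-113.  -360.9  182.5] [ 0.001 -0.     0.   ]
```

```bash
python3 -m creep '[[-14,-45,23,0,0,0,1],[-28,-90,46,0,0,0,1],[-42,-135,68,0,0,0,1],[-56,-180,91,0,0,0,1],[-70,-225,114,0,0,0,1],[-84,-270,137,0,0,0,1],[-98,-315,160,0,0,0,1],[-105,-352,180,0,0,0,1]]'
python3 - <<'E'
from h import *
st=env.state(); show(); im=cam("wrist",st); cv2.imwrite("pics/w1.png",im["pixels"][:,:,::-1])
delta([554-75,-292+23,145+104],Rt(-17.1,37))
E
```

```text
time_s: 1.95
eef_pos: [459.6, -183.7, 262.7]
ee_rot: [-3.142, 0.646, 2.843]
wrist_force: [1.1, 1.4, 0.6]
width: 0.999
1.95 [ 459.6 -183.7  262.7] [-180.    37.   162.9] F [1.1 1.4 0.6] w 0.999 q [-0.66 -0.17 -0.7   0.43  0.22 -0.3 ]
d [-25.6 -69.8  34.7] [-0.004 -0.001 -0.003]
```

View pics/w1.png

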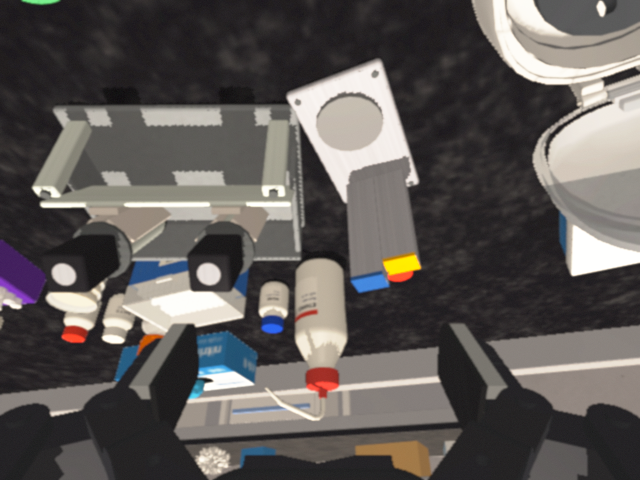

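The wrist view shows the pillar heads' end discs at (209,272) for L and (64,273) for R, with the pad at (349,121).

Run:
```python
from h import *
np.set_printoptions(precision=1,suppress=True)
st=env.state(); print(np.round(st["joint_vel"],3)); im=cam("wrist",st); show()
hsv=cv2.cvtColor(im["pixels"],cv2.COLOR_RGB2HSV)
for n,p,z in [("L",(209,272),165),("R",(64,273),165),("pad",(349,121),14)]:
    print(n,onz(im,*p,z))
t=cam("top")
print(tri(im,(209,272),t,(320+393/6.6667-.42,185+352/6.6667-.42)),tri(im,(64,273),t,(320+614/6.6667-.42,185+424/6.6667-.42)))
```

```text
[ 0.1 -0.1 -0.   0.1 -0.1  0.2]
2.05 [ 459.7 -187.   261.3] [180.   36.8 162.5] F [0.3 0.7 0.1] w 0.999 q [-0.7 -0.2 -0.7  0.4  0.2 -0.3]
L [ 534.1 -289.8  165. ]
R [ 506.1 -384.3  165. ]
pad [ 558.7 -192.6   14. ]
(array([ 538.6, -289.8,  162.8]), np.float64(5.315945278594043)) (array([ 508.8, -384.4,  164.1]), np.float64(4.174160795763717))
```

Run:
```python
from h import *
delta([500,-276,217],Rt(-17.1,37))
```

```text
d [-26.4 -75.3  75.1] [-0.002 -0.004 -0.005]
```

```bash
python3 -m creep '[[-10,-30,25,0,0,0,1],[-20,-60,45,0,0,0,1],[-26,-75,60,0,0,0,1],[-26,-75,75,0,0,0,1],[-26,-75,75,0,0,0,1],[-26,-75,75,0,0,0,1],[-26,-75,75,0,0,0,1],[-26,-75,75,0,0,0,1]]'
python3 - <<'E'
from h import *
st=env.state(); show(); im=cam("wrist",st); cv2.imwrite("pics/w2.png",im["pixels"][:,:,::-1]); print(np.round(st["joint_vel"],3))
E
```

```text
time_s: 2.9
eef_pos: [500.7, -271.9, 218.8]
ee_rot: [-3.141, 0.645, 2.844]
wrist_force: [0.6, -0.3, 0.4]
width: 1.001
2.9 [ 500.7 -271.9  218.8] [-180.    36.9  163. ] F [ 0.6 -0.3  0.4] w 1.001 q [-0.77  0.02 -0.66  0.3   0.28 -0.39]
[-0.004  0.004 -0.001 -0.006 -0.    -0.   ]
```

View pics/w2.png

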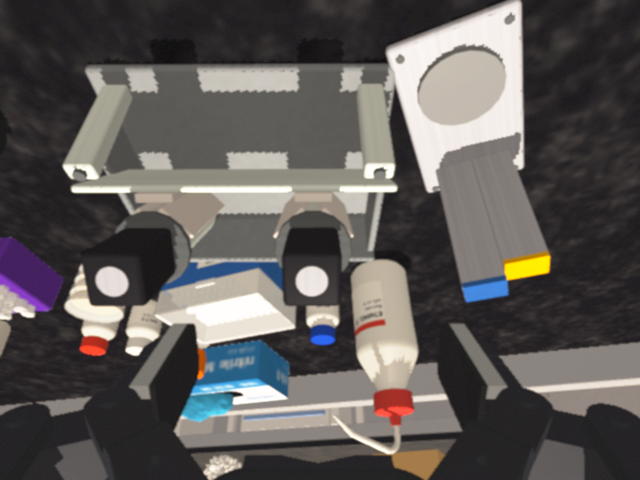

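At rest, the L disc is at (311,281), the R disc at (112,281) and the pad centre at (462,85). The disc row is level, so the yaw fits.

Run:
```python
from h import *
np.set_printoptions(precision=1,suppress=True)
st=env.state(); im=cam("wrist",st); show()
g=cv2.cvtColor(im["pixels"],cv2.COLOR_RGB2GRAY)
def blob(u,v,lo=150,r=25):
    m=(g[v-r:v+r,u-r:u+r]>lo).astype(np.uint8); n,l,s,c=cv2.connectedComponentsWithStats(m); k=l[r,r]; print("area",s[k]); return c[k]+[u-r,v-r]
L=blob(311,281);Rr=blob(112,281);print(L,Rr)
print(onz(im,*L,165),onz(im,*Rr,165),onz(im,462,85,14))
t=cam("top")
print(tri(im,L,t,(320+393/6.6667-.42,185+352/6.6667-.42)),tri(im,Rr,t,(320+614/6.6667-.42,185+424/6.6667-.42)))
```

```text
3.0 [ 500.6 -272.2  218.6] [180.   36.9 162.9] F [-0.2  1.1 -0.8] w 1.003 q [-0.8  0.  -0.7  0.3  0.3 -0.4]
area [ 10  10  33  31 776]
area [  9  11  33  30 758]
[311.7 281.1] [111.7 281.4]
[ 537.6 -286.5  165. ] [ 508.9 -381.4  165. ] [ 559.7 -186.5   14. ]
(array([ 540. , -287.4,  163.5]), np.float64(0.2126462199544426)) (array([ 510.5, -383.1,  163.8]), np.float64(0.09576499663212955))
```

Run:
```python
from h import *
delta([553.0,-291.3,145],Rt(-17.1,37))
```

```text
d [-0.3 -2.7 92.1] [ 0.    -0.001  0.   ]
```

```bash
python3 -m creep '[[0,-2.7,20,0,0,0,1],[0,-2.7,40,0,0,0,1],[0,-2.7,60,0,0,0,1],[0,-2.7,75,0,0,0,1],[0,-2.7,85,0,0,0,1],[0,-2.7,91,0,0,0,1],[0,-2.7,91,0,0,0,1],[0,-2.7,91,0,0,0,1]]'
python3 - <<'E'
from h import *
st=env.state(); show(); im=cam("wrist",st); cv2.imwrite("pics/w3.png",im["pixels"][:,:,::-1])
E
```

```text
time_s: 3.85
eef_pos: [552.0, -291.2, 145.6]
ee_rot: [3.141, 0.644, 2.843]
wrist_force: [0.0, -0.6, 1.0]
width: 1.002
3.85 [ 552.  -291.2  145.6] [180.   36.9 162.9] F [ 0.  -0.6  1. ] w 1.002 q [-0.72  0.19 -0.7   0.08  0.25 -0.35]
```

View pics/w3.png

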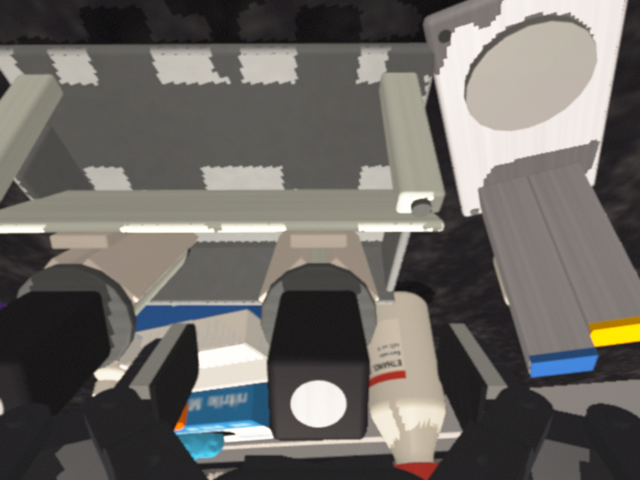

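The head is centred between the jaws, with its disc at (318,404). I'll close now.

```bash
python3 -m creep '[[0,0,0,0,0,0,0.6],[0,0,0,0,0,0,0.3],[0,0,0,0,0,0,0.1],[0,0,0,0,0,0,0],[0,0,0,0,0,0,0],[0,0,0,0,0,0,0],[0,0,0,0,0,0,0],[0,0,0,0,0,0,0]]'
python3 - <<'E'
from h import *
show()
E
```

```text
time_s: 4.7
eef_pos: [552.0, -291.1, 145.4]
ee_rot: [3.141, 0.644, 2.843]
wrist_force: [-4.5, 2.6, 4.4]
width: 0.345
4.7 [ 552.  -291.1  145.4] [180.   36.9 162.9] F [-4.5  2.6  4.4] w 0.345 q [-0.72  0.19 -0.7   0.08  0.25 -0.35]
```

```bash
python3 -m creep '[[0,0,-5,0,0,0,0],[0,0,-18,0,0,0,0],[0,0,-36,0,0,0,0],[0,0,-56,0,0,0,0],[0,0,-78,0,0,0,0],[0,0,-102,0,0,0,0],[0,0,-126,0,0,0,0],[0,0,-145,0,0,0,0]]'
python3 - <<'E'
from h import *
st=env.state(); show(); im=cam("wrist",st); cv2.imwrite("pics/w4.png",im["pixels"][:,:,::-1])
t=cam("side");cv2.imwrite("pics/s4.png",t["pixels"][:,:,::-1])
R=Rt(0,0)
delta([500,-235,270],R)
E
```

```text
time_s: 5.5
eef_pos: [467.9, -265.1, 262.2]
ee_rot: [3.141, 0.644, 2.843]
wrist_force: [-0.7, -0.5, -1.4]
width: 0.343
5.5 [ 467.9 -265.1  262.2] [180.   36.9 162.9] F [-0.7 -0.5 -1.4] w 0.343 q [-0.82 -0.08 -0.62  0.45  0.3  -0.43]
d [-21.1  38.6   7.3] [-0.098  0.641 -0.288]
```

View pics/w4.png

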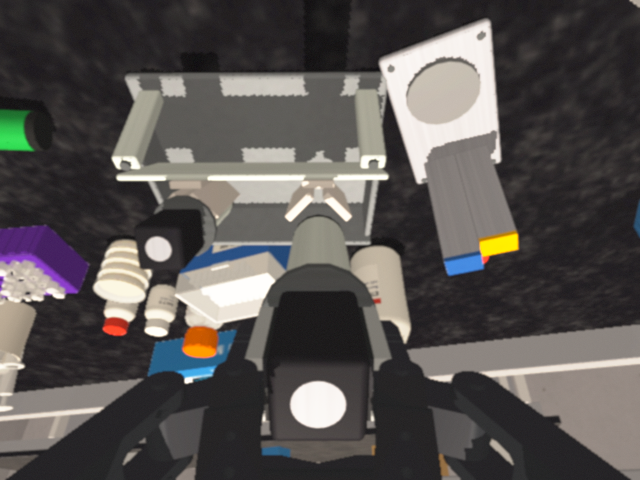

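View pics/s4.png

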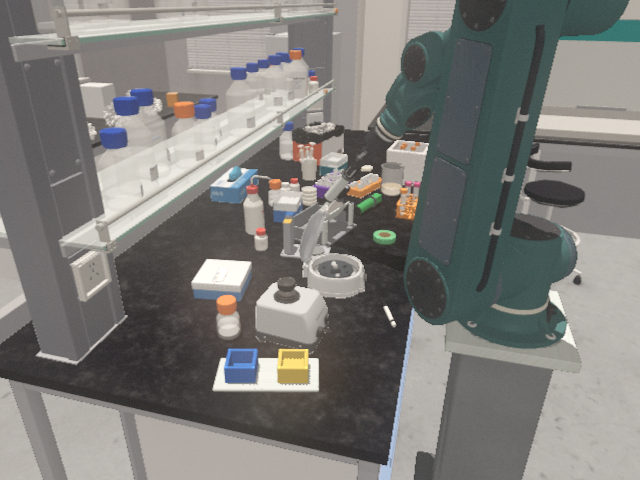

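Run:
```python
from h import *
R=Rt(5,0)
delta([515,-215,290],R)
delta([562,-187,185],R,[515,-215,290],R)
```

```text
d [-39.9  62.1  -3.6] [-0.126  0.638 -0.372]
d [-49.3  23.8 105. ] [0. 0. 0.]
```

```bash
python3 -m creep '[[-5,2,-20,0,0,0,0],[-8,10,-30,-0.02,0.11,-0.06,0],[-15,20,-30,-0.04,0.22,-0.12,0],[-22,35,-25,-0.06,0.33,-0.18,0],[-30,48,-15,-0.08,0.44,-0.25,0],[-40,62,-4,-0.105,0.54,-0.31,0],[-40,62,-4,-0.126,0.638,-0.372,0],[-40,62,-4,-0.126,0.638,-0.372,0]]'
python3 - <<'E'
from h import *
show(); delta([562,-187,185],Rt(5,0))
E
```

```text
time_s: 6.4
eef_pos: [517.3, -215.0, 285.5]
ee_rot: [3.136, -0.007, -3.051]
wrist_force: [0.2, -0.3, -2.1]
width: 0.343
6.4 [ 517.3 -215.   285.5] [ 179.7   -0.4 -174.8] F [ 0.2 -0.3 -2.1] w 0.343 q [-0.54  0.32  0.14  1.39  0.   -0.63]
d [-47.7  23.4 100.3] [ 0.005 -0.007  0.003]
```

```bash
python3 -m creep '[[-12,6,25,0,0,0,0],[-24,12,50,0,0,0,0],[-36,18,75,0,0,0,0],[-47,23,95,0.003,-0.005,0,0],[-47,23,108,0.005,-0.007,0.003,0],[-47,23,115,0.005,-0.007,0.003,0],[-47,23,116,0.005,-0.007,0.003,0],[-47,23,116,0.005,-0.007,0.003,0]]'
python3 - <<'E'
from h import *
st=env.state(); show(); im=cam("wrist",st); cv2.imwrite("pics/w5.png",im["pixels"][:,:,::-1])
t=cam("top");cv2.imwrite("pics/t5.png",cv2.resize(t["pixels"][170:290,270:430,::-1],(800,600)))
E
```

```text
time_s: 7.2
eef_pos: [559.8, -188.0, 172.9]
ee_rot: [-3.139, 0.007, -3.058]
wrist_force: [0.1, -0.6, -0.4]
width: 0.346
7.2 [ 559.8 -188.   172.9] [-179.8    0.4 -175.2] F [ 0.1 -0.6 -0.4] w 0.346 q [-0.46  0.4  -0.05  1.11  0.   -0.55]
```

View pics/w5.png

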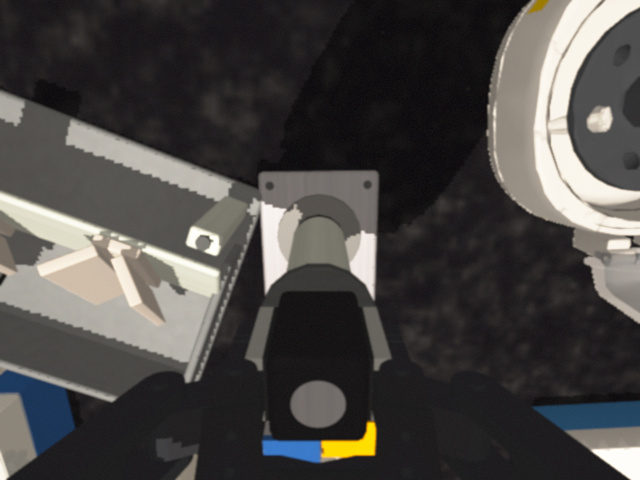

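View pics/t5.png

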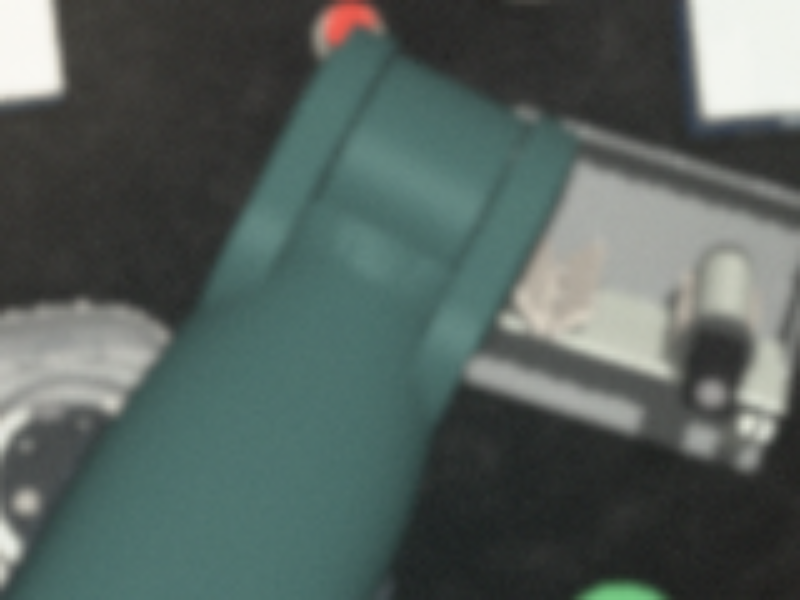

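```bash
python3 - <<'E'
from h import *
st=env.state(); im=cam("wrist",st); show(); print(onz(im,319,232,14))
E
python3 -m creep '[[0,0,2,0,0,0,0],[0,0,4,0,0,0,0],[0,0,6,0,0,0,0],[0,0,8,0,0,0,0],[0,0,9,0,0,0,0],[0,0,10,0,0,0,0],[0,0,10,0,0,0,0],[0,0,10,0,0,0,0]]'
```

```text
7.35 [ 560.2 -188.1  173.1] [-179.8    0.4 -175.2] F [ 0.2 -0.3 -1.7] w 0.344 q [-0.46  0.4  -0.05  1.11  0.   -0.55]
[ 561.77300801 -187.09732954   14.        ]
time_s: 8.15
eef_pos: [560.1, -187.8, 162.4]
ee_rot: [-3.139, 0.005, -3.057]
wrist_force: [0.6, 0.7, -1.3]
width: 0.342
```

```bash
python3 -m creep '[[0,0,1,0,0,0,0],[0,0,2,0,0,0,0],[0,0,3,0,0,0,0],[0,0,4,0,0,0,0],[0,0,5,0,0,0,0],[0,0,6,0,0,0,0],[0,0,6,0,0,0,0],[0,0,6,0,0,0,0]]'
```

```text
time_s: 8.95
eef_pos: [561.2, -188.0, 159.1]
ee_rot: [-3.137, 0.01, -3.057]
wrist_force: [-2.9, 2.7, 30.2]
width: 0.342
```

Fz is about 30 N at TCP z 159, against a predicted 158 for long and 146 for short. This pillar is the long one, so it goes in the blue seat. I'll lift it and carry it around the front of the centrifuge.

Run:
```python
from h import *
show()
R=Rt(5,0);R2=Rt(16,0)
delta([560,-188,320],R)
delta([420,-60,340],R)
delta([400,160,340],R2,[420,-60,340],R)
delta([566,392,340],R2,[400,160,340],R2)
```

```text
8.95 [ 561.2 -188.   159.1] [-179.8    0.6 -175.1] F [-2.9  2.7 30.2] w 0.342 q [-0.46  0.41 -0.08  1.07  0.   -0.55]
d [  -0.3   -0.6 -160.9] [-0.004  0.01  -0.002]
d [ 128.1  138.7 -182.7] [-0.004  0.01  -0.002]
d [  0.7 220.9   0. ] [ 0.     0.    -0.192]
d [-223.5  177.3    0. ] [0. 0. 0.]
```

```bash
python3 -m creep '[[0,0,-8,0,0,0,0],[0,0,-40,0,0,0,0],[0,0,-80,0,0,0,0],[0,0,-120,0,0,0,0],[20,20,-155,0,0,0,0],[50,50,-178,0,0.005,0,0],[80,85,-183,0,0.005,0,0],[110,118,-183,0,0.005,0,0]]'
python3 - <<'E'
from h import *
show();R2=Rt(16,0)
delta([400,160,340],R2)
E
```

```text
time_s: 9.75
eef_pos: [438.5, -78.3, 339.3]
ee_rot: [-3.139, 0.002, -3.057]
wrist_force: [0.4, 0.3, -0.7]
width: 0.343
9.75 [438.5 -78.3 339.3] [-1.798e+02  1.000e-01 -1.752e+02] F [ 0.4  0.3 -0.7] w 0.343 q [-0.36  0.11 -0.01  1.45 -0.   -0.44]
d [ 18.3 240.7  -1.5] [-0.003  0.001 -0.195]
```

```bash
python3 -m creep '[[8,40,0,0,0,-0.03,0],[14,80,0,0,0,-0.06,0],[18,120,0,0,0,-0.09,0],[18,160,0,0,0,-0.12,0],[18,200,0,0,0,-0.15,0],[18,235,0,0,0,-0.19,0],[18,240,0,0,0,-0.195,0],[18,240,0,0,0,-0.195,0]]'
python3 - <<'E'
from h import *
show();R2=Rt(16,0)
delta([565.7,392.4,340],R2)
E
```

```text
time_s: 10.55
eef_pos: [401.1, 159.2, 337.8]
ee_rot: [-3.139, -0.0, -2.86]
wrist_force: [0.3, -0.9, -0.9]
width: 0.345
10.55 [401.1 159.2 337.8] [-179.9   -0.  -163.9] F [ 0.3 -0.9 -0.9] w 0.345 q [ 0.19  0.09 -0.04  1.45 -0.   -0.09]
d [-223.   178.3   -2.7] [-0.003 -0.     0.002]
```

```bash
python3 -m creep '[[-30,25,0,0,0,0,0],[-65,52,0,0,0,0,0],[-100,80,0,0,0,0,0],[-135,108,0,0,0,0,0],[-170,136,0,0,0,0,0],[-200,160,0,0,0,0,0],[-218,174,30,0,0,0,0],[-223,178,60,0,0,0,0]]'
python3 - <<'E'
from h import *
show()
E
python3 -m creep '[[0,0,20,0,0,0,0],[0,0,30,0,0,0,0],[0,0,30,0,0,0,0],[0,0,30,0,0,0,0],[0,0,30,0,0,0,0],[0,0,30,0,0,0,0],[0,0,30,0,0,0,0],[0,0,30,0,0,0,0]]'
python3 - <<'E'
from h import *
show()
st=env.state(); im=cam("wrist",st); cv2.imwrite("pics/w6.png",im["pixels"][:,:,::-1])
E
```

```text
time_s: 11.35
eef_pos: [569.0, 391.4, 275.5]
ee_rot: [-3.139, 0.0, -2.863]
wrist_force: [0.4, -0.4, -2.3]
width: 0.345
11.35 [569.  391.4 275.5] [-179.9    0.  -164. ] F [ 0.4 -0.4 -2.3] w 0.345 q [ 0.49  0.57  0.52  1.52 -0.    0.21]
time_s: 12.15
eef_pos: [566.6, 390.9, 247.7]
ee_rot: [-3.139, 0.0, -2.862]
wrist_force: [0.7, -1.1, -1.0]
width: 0.344
12.15 [566.6 390.9 247.7] [-179.9    0.  -164. ] F [ 0.7 -1.1 -1. ] w 0.344 q [ 0.49  0.56  0.43  1.44 -0.    0.21]
```

View pics/w6.png

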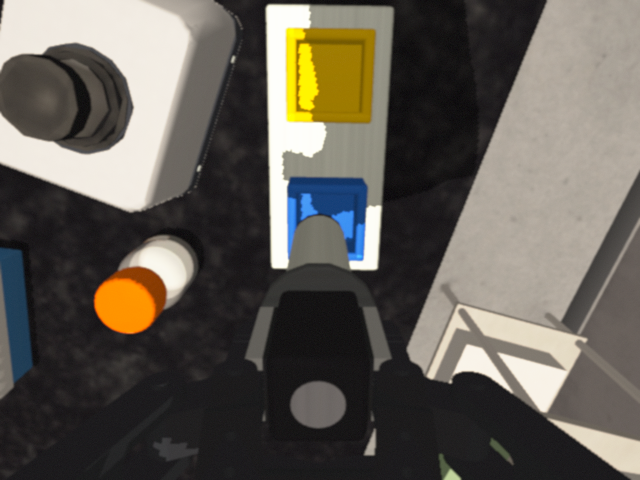

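Run:
```python
from h import *
np.set_printoptions(precision=1,suppress=True)
st=env.state(); im=cam("wrist",st)
hsv=cv2.cvtColor(im["pixels"],cv2.COLOR_RGB2HSV)
for n,lo,hi,box in [("blue",(105,120,60),(125,255,255),(170,275)),("yel",(20,150,60),(35,255,255),(10,130))]:
    m=cv2.inRange(hsv,lo,hi); m[:box[0]]=0;m[box[1]:]=0;m[:,:250]=0;m[:,400:]=0
    c=np.vstack([k for k in cv2.findContours(m,0,2)[0] if cv2.contourArea(k)>200])
    q=c[:,0]; print(n,q.min(0),q.max(0))
    # corners by extremes
    for s in ((-1,-1),(1,-1),(1,1),(-1,1)):
        p=q[np.argmax(q@np.array(s))]; print(p,onz(im,*p,48))
```

```text
blue [288 178] [366 260]
[291 178] [542.2 362.6  48. ]
[362 179] [527.8 415.7  48. ]
[362 259] [590.4 435.9  48. ]
[288 255] [603.9 376.4  48. ]
yel [286  28] [374 122]
[288  28] [441.9 333.8  48. ]
[374  30] [426.5 391.9  48. ]
[369 122] [486.  407.7  48. ]
[287 119] [500.8 348.5  48. ]
```

Run:
```python
from h import *
show(); delta([567.3,398,205],Rt(15.1,0))
```

```text
12.25 [566.5 390.9 247.5] [-179.9   -0.  -164. ] F [ 0.3  0.7 -0.6] w 0.34 q [ 0.49  0.56  0.43  1.44 -0.    0.21]
d [-2.7  6.7 42.5] [-0.002 -0.     0.016]
```

```bash
python3 -m creep '[[-1,2,10,0,0,0.016,0],[-2,5,20,0,0,0.016,0],[-2.7,6.7,30,0,0,0.016,0],[-2.7,6.7,38,0,0,0.016,0],[-2.7,6.7,42,0,0,0.016,0],[-2.7,6.7,42,0,0,0.016,0],[-2.7,6.7,42,0,0,0.016,0],[-2.7,6.7,42,0,0,0.016,0]]'
python3 - <<'E'
from h import *
show()
st=env.state(); im=cam("wrist",st); cv2.imwrite("pics/w7.png",im["pixels"][:,:,::-1])
im=cam("side"); cv2.imwrite("pics/s7.png",cv2.resize(im["pixels"][270:420,180:380,::-1],(800,600)))
E
```

```text
time_s: 13.05
eef_pos: [567.5, 398.0, 205.9]
ee_rot: [-3.139, 0.001, -2.878]
wrist_force: [-0.3, 0.0, -0.5]
width: 0.347
13.05 [567.5 398.  205.9] [-179.9    0.  -164.9] F [-0.3  0.  -0.5] w 0.347 q [ 0.5   0.58  0.35  1.34 -0.    0.23]
```

View pics/w7.png

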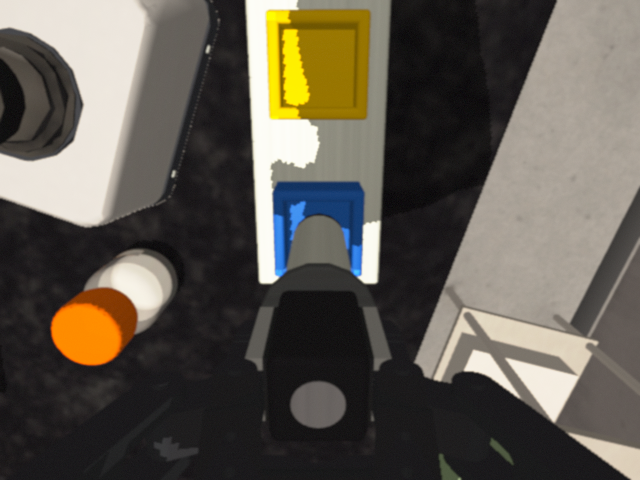

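View pics/s7.png

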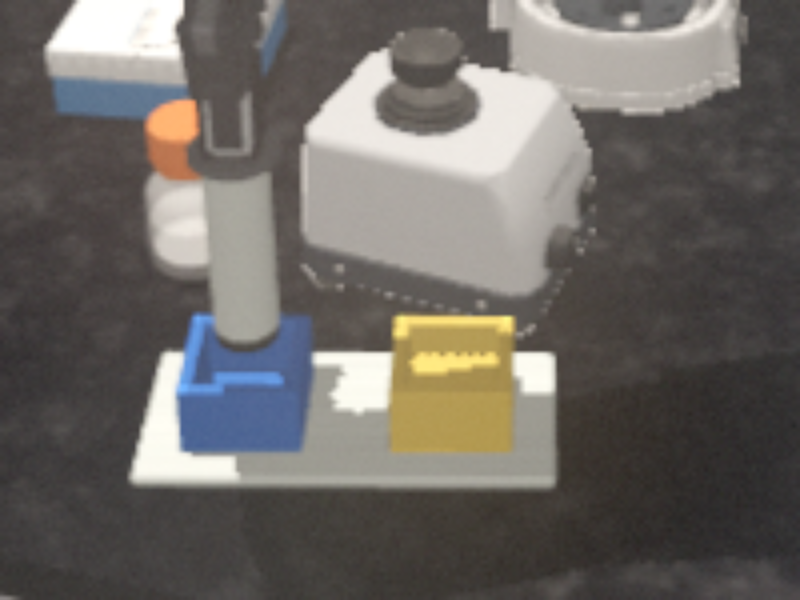

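Both views show the pillar centred over blue: in the wrist view the pillar is at column 319 and the seat spans 275–363. I'll lower it.

```bash
python3 -m creep '[[0,0,6,0,0,0,0],[0,0,12,0,0,0,0],[0,0,19,0,0,0,0],[0,0,26,0,0,0,0],[0,0,32,0,0,0,0],[0,0,37,0,0,0,0],[0,0,40,0,0,0,0],[0,0,40,0,0,0,0]]';  python3 -m creep '[[0,0,1,0,0,0,0],[0,0,2,0,0,0,0],[0,0,3,0,0,0,0],[0,0,4,0,0,0,0],[0,0,5,0,0,0,0],[0,0,6,0,0,0,0],[0,0,6,0,0,0,0],[0,0,6,0,0,0,0]]'
```

```text
time_s: 13.95
eef_pos: [567.2, 397.8, 165.0]
ee_rot: [-3.139, -0.001, -2.878]
wrist_force: [1.4, 0.1, -1.4]
width: 0.344
time_s: 14.75
eef_pos: [567.6, 398.0, 161.2]
ee_rot: [-3.14, 0.002, -2.878]
wrist_force: [-3.8, -1.8, 15.9]
width: 0.347
```

```bash
python3 -m creep '[[0,0,-1,0,0,0,0],[0,0,-1,0,0,0,0],[0,0,-1,0,0,0,0.4],[0,0,-1,0,0,0,0.55],[0,0,-1,0,0,0,0.7],[0,0,-1,0,0,0,0.8],[0,0,-1,0,0,0,0.8],[0,0,-1,0,0,0,0.8]]'
python3 - <<'E'
from h import *
show()
E
python3 -m creep '[[0,0,-10,0,0,0,0.8],[0,0,-25,0,0,0,0.8],[0,0,-45,0,0,0,0.8],[0,0,-70,0,0,0,0.8],[0,0,-95,0,0,0,0.8],[0,0,-125,0,0,0,0.8],[0,0,-145,0,0,0,0.8],[0,0,-145,0,0,0,0.8]]'
python3 - <<'E'
from h import *
show()
st=env.state(); im=cam("wrist",st); cv2.imwrite("pics/w8.png",im["pixels"][:,:,::-1])
im=cam("side"); cv2.imwrite("pics/s8.png",cv2.resize(im["pixels"][270:420,180:380,::-1],(800,600)))
E
```

```text
time_s: 15.55
eef_pos: [567.3, 397.9, 160.3]
ee_rot: [-3.139, -0.0, -2.878]
wrist_force: [0.7, 0.2, 0.2]
width: 0.801
15.55 [567.3 397.9 160.3] [-179.9   -0.  -164.9] F [0.7 0.2 0.2] w 0.801 q [ 0.5   0.59  0.25  1.23 -0.    0.23]
time_s: 16.35
eef_pos: [567.8, 398.5, 308.9]
ee_rot: [-3.14, 0.005, -2.878]
wrist_force: [0.1, 1.0, -0.2]
width: 0.8
16.35 [567.8 398.5 308.9] [-179.9    0.3 -164.9] F [ 0.1  1.  -0.2] w 0.8 q [ 0.5   0.58  0.64  1.62 -0.    0.23]
```

View pics/w8.png

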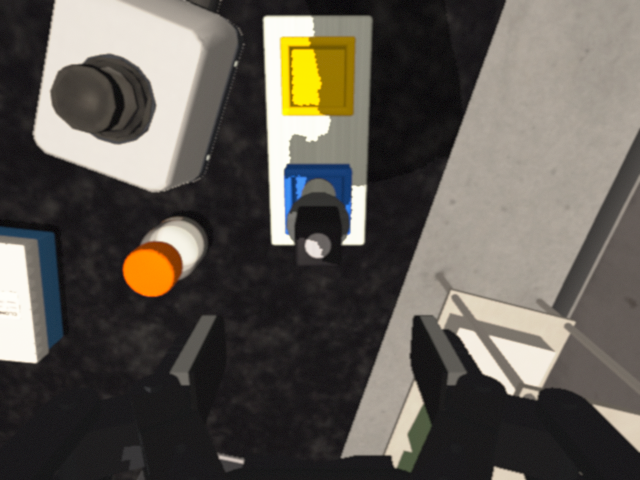

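View pics/s8.png

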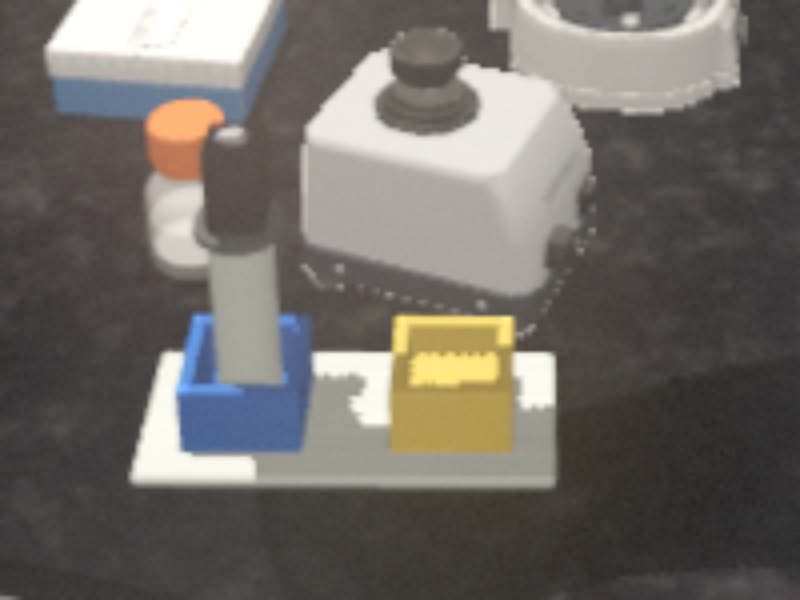

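The long pillar stands upright in the blue seat, so I'll go back for the other one.

Run:
```python
from h import *
R2=Rt(15,0);R=Rt(-17.1,37);Rm=Rt(0,15)
delta([400,150,320],R2)
delta([410,-120,320],Rm,[400,150,320],R2)
```

```text
d [ 226.3 -196.1  -14.1] [-0.002  0.001  0.002]
d [  60.2 -263.4    0. ] [ 0.034 -0.26   0.26 ]
```

```bash
python3 -m creep '[[32,-28,-14,0,0,0,0.9],[64,-56,-14,0,0,0,1],[98,-84,-14,0,0,0,1],[132,-112,-14,0,0,0,1],[166,-140,-14,0,0,0,1],[200,-170,-14,0,0,0,1],[226,-196,-14,0,0,0,1],[232,-220,-14,0,0,0,1]]'
python3 - <<'E'
from h import *
show(); delta([410,-120,320],Rt(0,15))
E
```

```text
time_s: 17.25
eef_pos: [397.8, 124.1, 319.7]
ee_rot: [-3.139, -0.001, -2.878]
wrist_force: [1.7, 0.6, 0.5]
width: 0.997
17.25 [397.8 124.1 319.7] [-1.799e+02 -1.000e-01 -1.649e+02] F [1.7 0.6 0.5] w 0.997 q [ 0.11  0.06 -0.11  1.4  -0.   -0.16]
d [  51.8 -238.8    0.3] [ 0.032 -0.261  0.263]
```

```bash
python3 -m creep '[[9,-38,0,0.005,-0.04,0.04,1],[18,-78,0,0.01,-0.08,0.08,1],[27,-118,0,0.015,-0.12,0.12,1],[36,-158,0,0.02,-0.16,0.16,1],[44,-198,0,0.025,-0.2,0.2,1],[52,-238,0,0.032,-0.26,0.263,1],[52,-238,0,0.032,-0.26,0.263,1],[52,-238,0,0.032,-0.26,0.263,1]]'
python3 - <<'E'
from h import *
show(); delta([472,-371,217],Rt(-17.1,37))
E
```

```text
time_s: 18.05
eef_pos: [411.5, -118.3, 319.7]
ee_rot: [3.141, 0.26, 3.138]
wrist_force: [0.3, 0.9, 0.2]
width: 1.002
18.05 [ 411.5 -118.3  319.7] [179.9  14.9 179.8] F [0.3 0.9 0.2] w 1.002 q [-0.56 -0.08 -0.29  1.14  0.14 -0.54]
d [ -32.8 -252.6  114.8] [ 0.131 -0.383  0.267]
```

```bash
python3 -m creep '[[-4,-36,10,0.02,-0.05,0.04,1],[-9,-74,20,0.04,-0.12,0.08,1],[-14,-112,32,0.06,-0.18,0.12,1],[-20,-150,48,0.08,-0.24,0.165,1],[-26,-190,70,0.1,-0.3,0.21,1],[-33,-230,95,0.12,-0.36,0.25,1],[-33,-252,115,0.131,-0.383,0.267,1],[-33,-252,115,0.131,-0.383,0.267,1]]'; python3 -m creep '[[0,0,0,0,0,0,1],[0,0,0,0,0,0,1],[0,0,0,0,0,0,1],[0,0,0,0,0,0,1],[0,0,0,0,0,0,1],[0,0,0,0,0,0,1],[0,0,0,0,0,0,1],[0,0,0,0,0,0,1]]'
python3 - <<'E'
from h import *
show()
st=env.state(); im=cam("wrist",st); cv2.imwrite("pics/w9.png",im["pixels"][:,:,::-1])
E
```

```text
time_s: 18.85
eef_pos: [473.9, -369.1, 214.1]
ee_rot: [3.138, 0.643, 2.844]
wrist_force: [-0.6, 0.5, 1.3]
width: 1.001
time_s: 19.65
eef_pos: [473.8, -370.0, 218.0]
ee_rot: [-3.141, 0.647, 2.846]
wrist_force: [-1.3, -0.7, 0.4]
width: 1.001
19.65 [ 473.8 -370.   218. ] [-180.    37.1  163. ] F [-1.3 -0.7  0.4] w 1.001 q [-0.97  0.09 -0.57  0.37  0.39 -0.57]
```

View pics/w9.png

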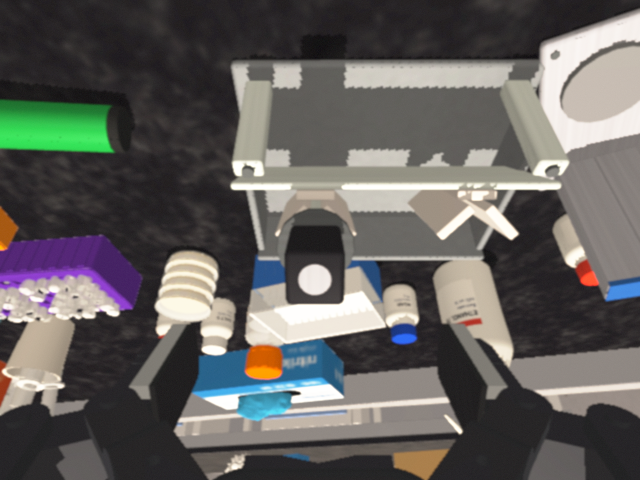

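Run:
```python
from h import *
st=env.state(); im=cam("wrist",st); print(onz(im,315,280,165)); delta([523,-386.8,145.2],Rt(-17.1,37))
```

```text
[ 509.40230685 -382.1126154   165.        ]
d [ 2.4 -1.7 89.3] [0.001 0.002 0.002]
```

```bash
python3 -m creep '[[0,-1.6,20,0,0,0,1],[0.5,-1.6,40,0,0,0,1],[1,-1.6,60,0,0,0,1],[1,-1.6,74,0,0,0,1],[1,-1.6,84,0,0,0,1],[1,-1.6,90,0,0,0,1],[1,-1.6,90,0,0,0,1],[1,-1.6,90,0,0,0,1]]'
python3 - <<'E'
from h import *
st=env.state(); show(); im=cam("wrist",st); cv2.imwrite("pics/w10.png",im["pixels"][:,:,::-1])
E
```

```text
time_s: 20.55
eef_pos: [524.5, -387.1, 146.0]
ee_rot: [-3.141, 0.648, 2.846]
wrist_force: [0.3, -0.2, 0.0]
width: 1.001
20.55 [ 524.5 -387.1  146. ] [-180.    37.1  163.1] F [ 0.3 -0.2  0. ] w 1.001 q [-0.9   0.25 -0.61  0.16  0.35 -0.51]
```

View pics/w10.png

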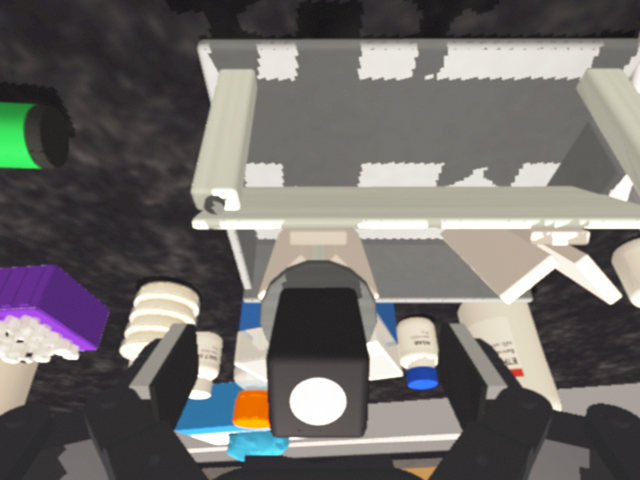

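The head is centred, with its disc at (318,402), the same as last time. I'll close and pull the pillar out.

```bash
python3 -m creep '[[0,0,0,0,0,0,0.6],[0,0,0,0,0,0,0.3],[0,0,0,0,0,0,0.1],[0,0,0,0,0,0,0],[0,0,0,0,0,0,0],[0,0,0,0,0,0,0],[0,0,0,0,0,0,0],[0,0,0,0,0,0,0]]'
python3 -m creep '[[0,0,-5,0,0,0,0],[0,0,-18,0,0,0,0],[0,0,-36,0,0,0,0],[0,0,-56,0,0,0,0],[0,0,-78,0,0,0,0],[0,0,-102,0,0,0,0],[0,0,-126,0,0,0,0],[0,0,-145,0,0,0,0]]'
python3 - <<'E'
from h import *
st=env.state(); show(); im=cam("wrist",st); cv2.imwrite("pics/w11.png",im["pixels"][:,:,::-1])
delta([425,-260,340],Rt(0,0))
E
```

```text
time_s: 21.4
eef_pos: [524.5, -387.1, 145.9]
ee_rot: [-3.141, 0.648, 2.846]
wrist_force: [-5.3, 1.2, 6.1]
width: 0.343
time_s: 22.2
eef_pos: [439.9, -361.0, 262.4]
ee_rot: [-3.141, 0.648, 2.846]
wrist_force: [-0.5, 0.1, -1.5]
width: 0.345
22.2 [ 439.9 -361.   262.4] [-180.    37.1  163. ] F [-0.5  0.1 -1.5] w 0.345 q [-1.02  0.01 -0.53  0.52  0.41 -0.62]
d [-11.1  92.3 -86.4] [-0.098  0.644 -0.285]
```

View pics/w11.png

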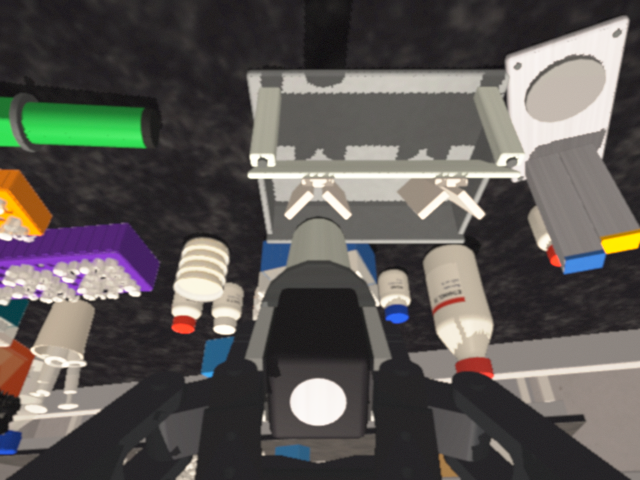

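Run:
```python
import cv2,numpy as np
a=cv2.imread("pics/w4.png")[195:300,270:370];b=cv2.imread("pics/w11.png")[195:300,270:370]
cv2.imwrite("pics/cmp.png",cv2.resize(np.hstack([a,b]),(800,420),interpolation=cv2.INTER_NEAREST))
```

```text
(no output)
```

View pics/cmp.png

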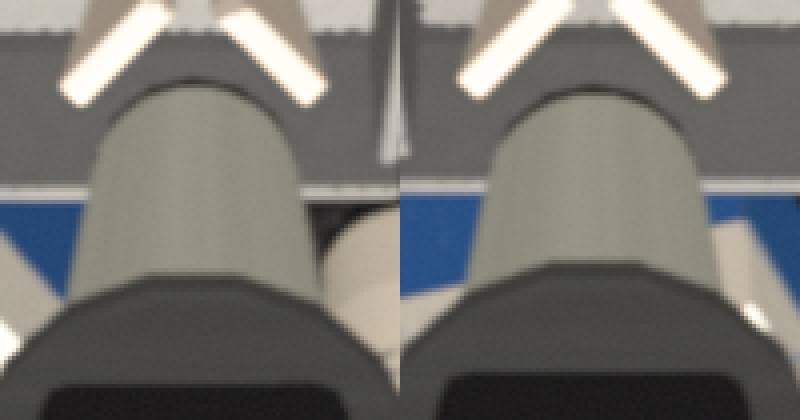

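The second pillar's visible shank is about 4.5 px shorter than the first's, which agrees that it is the short one. I'll carry it to the yellow seat.

```bash
python3 -m creep '[[0,0,-30,0,0.01,0,0],[0,10,-60,-0.01,0.1,-0.04,0],[-3,25,-80,-0.03,0.22,-0.09,0],[-6,42,-86,-0.05,0.34,-0.14,0],[-9,60,-86,-0.07,0.46,-0.2,0],[-11,78,-86,-0.09,0.57,-0.25,0],[-11,92,-86,-0.098,0.644,-0.285,0],[-11,92,-86,-0.098,0.644,-0.285,0]]'
python3 - <<'E'
from h import *
show(); delta([405,-20,340],Rt(7,0))
E
```

```text
time_s: 23.05
eef_pos: [428.1, -259.9, 335.3]
ee_rot: [3.138, -0.004, -3.138]
wrist_force: [0.1, 0.5, -1.7]
width: 0.344
23.05 [ 428.1 -259.9  335.3] [ 179.8   -0.3 -179.8] F [ 0.1  0.5 -1.7] w 0.344 q [-0.71  0.21  0.11  1.48  0.   -0.71]
d [ 22.2 240.   -3.7] [ 0.004 -0.004 -0.119]
```

```bash
python3 -m creep '[[4,38,-3,0,0,-0.02,0],[8,78,-3,0,0,-0.04,0],[12,118,-3,0,0,-0.06,0],[16,160,-3,0,0,-0.08,0],[19,200,-3,0,0,-0.1,0],[22,240,-3,0.004,-0.004,-0.119,0],[22,260,-3,0.004,-0.004,-0.119,0],[22,280,-3,0.004,-0.004,-0.119,0]]'
python3 - <<'E'
from h import *
show(); delta([400,200,340],Rt(15.1,0))
E
```

```text
time_s: 23.85
eef_pos: [404.1, 20.0, 340.0]
ee_rot: [-3.14, 0.005, -3.023]
wrist_force: [0.1, 0.2, -1.5]
width: 0.342
23.85 [404.1  20.  340. ] [-179.9    0.3 -173.2] F [ 0.1  0.2 -1.5] w 0.342 q [-0.15  0.04 -0.09  1.44 -0.   -0.27]
d [-17.3 179.2  -0.2] [-0.002  0.005 -0.145]
```

```bash
python3 -m creep '[[-3,35,0,0,0,-0.03,0],[-6,72,0,0,0,-0.06,0],[-10,110,0,0,0,-0.09,0],[-14,148,0,0,0,-0.12,0],[-17,175,0,0,0,-0.14,0],[-17,179,0,0,0.003,-0.145,0],[-17,179,0,0,0.003,-0.145,0],[-17,179,0,0,0.003,-0.145,0]]'
python3 - <<'E'
from h import *
show(); delta([462.5,370,260],Rt(15.1,0))
st=env.state(); im=cam("wrist",st); cv2.imwrite("pics/w12.png",im["pixels"][:,:,::-1])
E
```

```text
time_s: 24.65
eef_pos: [400.2, 198.0, 339.7]
ee_rot: [-3.139, 0.0, -2.879]
wrist_force: [-0.4, 0.2, -2.1]
width: 0.342
24.65 [400.2 198.  339.7] [-179.9    0.  -165. ] F [-0.4  0.2 -2.1] w 0.342 q [ 0.28  0.11 -0.    1.46 -0.    0.02]
d [-104.8  150.1   79.4] [-0.002  0.    -0.001]
```

View pics/w12.png

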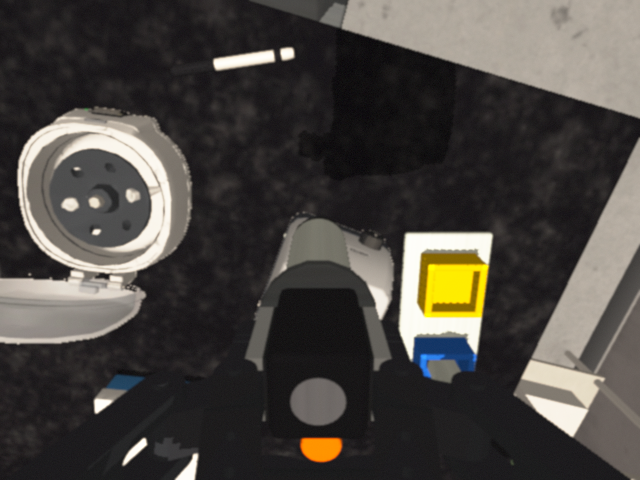

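```bash
python3 -m creep '[[-17,25,0,0,0,0,0],[-35,52,0,0,0,0,0],[-55,80,0,0,0,0,0],[-75,110,10,0,0,0,0],[-93,135,30,0,0,0,0],[-105,150,60,0,0,0,0],[-105,150,100,0,0,0,0],[-105,150,110,0,0,0,0]]'; python3 -m creep '[[0,0,15,0,0,0,0],[0,0,25,0,0,0,0],[0,0,25,0,0,0,0],[0,0,25,0,0,0,0],[0,0,25,0,0,0,0],[0,0,25,0,0,0,0],[0,0,25,0,0,0,0],[0,0,25,0,0,0,0]]'
python3 - <<'E'
from h import *
show(); delta([462.5,370,205],Rt(15.1,0))
st=env.state(); im=cam("wrist",st); cv2.imwrite("pics/w13.png",im["pixels"][:,:,::-1])
im=cam("side"); cv2.imwrite("pics/s13.png",cv2.resize(im["pixels"][270:420,180:380,::-1],(800,600)))
E
```

```text
time_s: 25.5
eef_pos: [461.6, 369.2, 225.7]
ee_rot: [-3.138, -0.006, -2.879]
wrist_force: [-1.4, -0.8, -2.1]
width: 0.348
time_s: 26.3
eef_pos: [462.5, 370.8, 204.5]
ee_rot: [-3.139, -0.0, -2.878]
wrist_force: [0.1, -0.3, -1.8]
width: 0.344
26.3 [462.5 370.8 204.5] [-179.9   -0.  -164.9] F [ 0.1 -0.3 -1.8] w 0.344 q [ 0.54  0.4   0.03  1.2  -0.    0.28]
d [ 0.2 -0.7 -0.5] [-0.002 -0.     0.001]
```

View pics/w13.png

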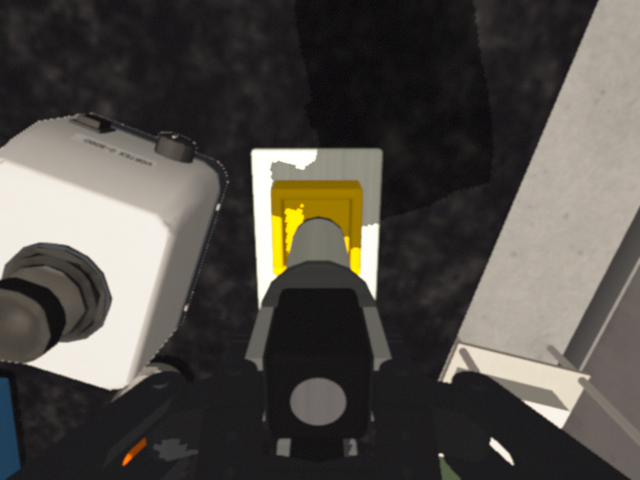

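View pics/s13.png

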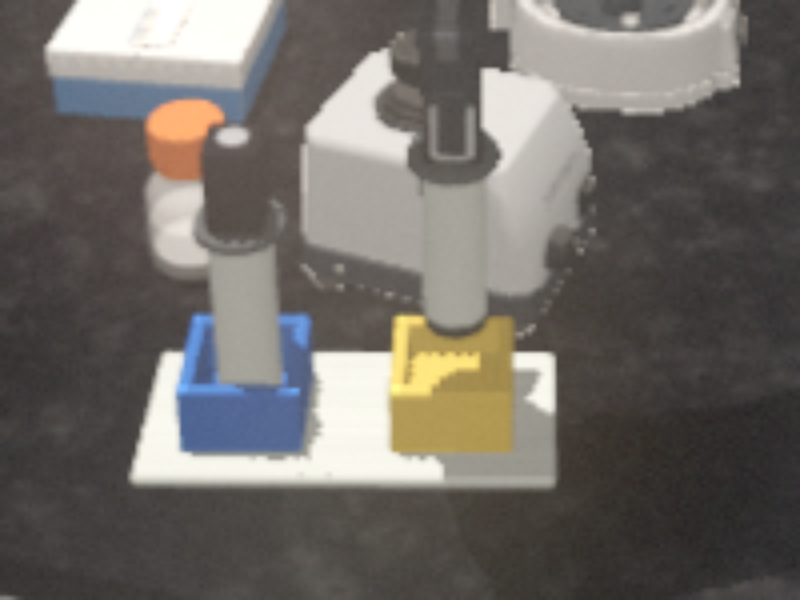

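The pillar is centred over yellow: the seat spans columns 272–362 and the pillar is at 319. I'll lower it.

```bash
python3 -m creep '[[0,0,6,0,0,0,0],[0,0,12,0,0,0,0],[0,0,19,0,0,0,0],[0,0,26,0,0,0,0],[0,0,32,0,0,0,0],[0,0,36,0,0,0,0],[0,0,39,0,0,0,0],[0,0,39,0,0,0,0]]';  python3 -m creep '[[0,0,1,0,0,0,0],[0,0,2,0,0,0,0],[0,0,3,0,0,0,0],[0,0,4,0,0,0,0],[0,0,5,0,0,0,0],[0,0,6,0,0,0,0],[0,0,6,0,0,0,0],[0,0,6,0,0,0,0]]'
```

```text
time_s: 27.2
eef_pos: [462.3, 370.5, 165.0]
ee_rot: [-3.139, -0.001, -2.878]
wrist_force: [-0.5, 0.4, -1.4]
width: 0.342
time_s: 28.0
eef_pos: [462.7, 370.7, 160.7]
ee_rot: [-3.14, 0.001, -2.878]
wrist_force: [-3.0, -3.5, 16.1]
width: 0.346
```

Contact came at TCP z 160.7, level with the long one's 161.2. I'll release and retreat.

```bash
python3 -m creep '[[0,0,-1,0,0,0,0],[0,0,-1,0,0,0,0],[0,0,-1,0,0,0,0.4],[0,0,-1,0,0,0,0.55],[0,0,-1,0,0,0,0.7],[0,0,-1,0,0,0,0.8],[0,0,-1,0,0,0,0.8],[0,0,-1,0,0,0,0.8]]'
python3 -m creep '[[0,0,-10,0,0,0,0.8],[0,0,-25,0,0,0,0.8],[0,0,-45,0,0,0,0.8],[0,0,-70,0,0,0,0.8],[0,0,-95,0,0,0,0.8],[0,0,-125,0,0,0,0.8],[0,0,-145,0,0,0,0.8],[0,0,-145,0,0,0,0.8]]'
python3 -m creep '[[20,0,0,0,0,0,0.8],[40,0,0,0,0,0,0.8],[60,0,0,0,0,0,0.8],[80,0,0,0,0,0,0.8],[80,0,0,0,0,0,0.8],[80,0,0,0,0,0,0.8],[80,0,0,0,0,0,0.8],[80,0,0,0,0,0,0.8]]'
python3 - <<'E'
from h import *
show()
st=env.state(); im=cam("wrist",st); cv2.imwrite("pics/w14.png",im["pixels"][:,:,::-1])
im=cam("side"); cv2.imwrite("pics/s14.png",cv2.resize(im["pixels"][270:420,180:380,::-1],(800,600)))
im=cam("top"); cv2.imwrite("pics/t14.png",im["pixels"][:,:,::-1])
E
```

```text
time_s: 28.8
eef_pos: [462.5, 370.6, 160.3]
ee_rot: [-3.139, -0.0, -2.878]
wrist_force: [1.2, -0.8, 1.9]
width: 0.8
time_s: 29.6
eef_pos: [463.0, 371.3, 308.7]
ee_rot: [-3.141, 0.004, -2.878]
wrist_force: [0.5, 0.3, 0.4]
width: 0.799
time_s: 30.4
eef_pos: [385.8, 350.2, 305.0]
ee_rot: [-3.139, -0.001, -2.878]
wrist_force: [-0.8, -0.3, 0.6]
width: 0.8
30.4 [385.8 350.2 305. ] [-179.9   -0.  -164.9] F [-0.8 -0.3  0.6] w 0.8 q [ 0.58  0.25  0.08  1.4  -0.    0.32]
```

View pics/s14.png

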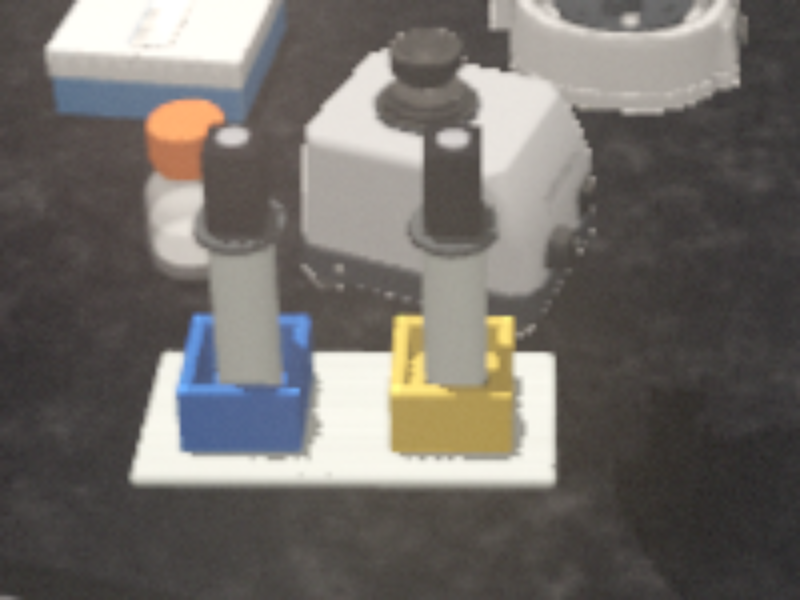

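View pics/w14.png

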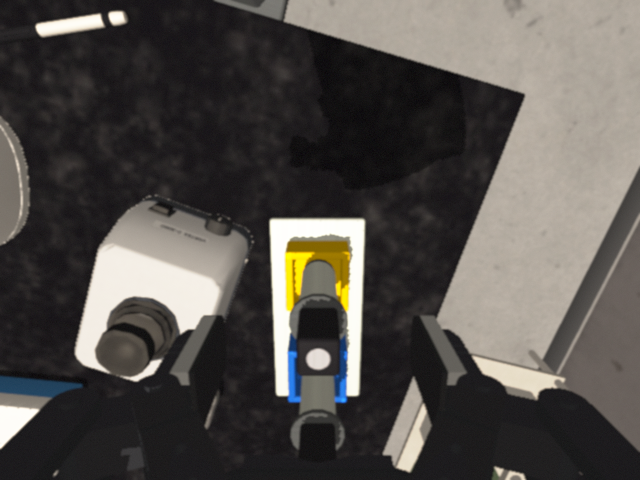

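View pics/t14.png

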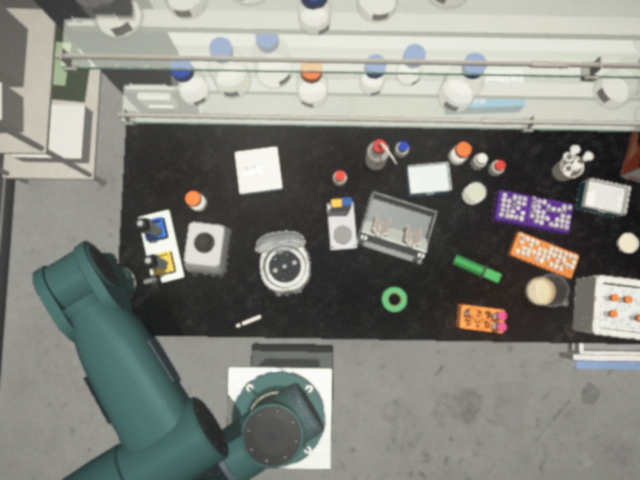

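The side view shows both pillars upright with their heads level: the end discs are at crop (232,136) and (453,137). The top view shows the bottle at (195,200), the jar at (340,178) and the tape at (395,299), all where they started. I'm handing the job in.

```bash
python3 -c "
from cell import env
print(env.sign_off())"
```

```text
the job is handed in; nothing more can be done
None
```

Both pillars are standing in their seats, the long one in blue and the short one in yellow, with their heads level. I handed the job in at about 30.6 s of the 72 s allowed.

- **Which is long:** I lifted out the pillar nearer the gauge and lowered it upright onto the pad. It met the pad at tool height 159 mm with about 30 N. I expected 158 mm for long and 146 mm for short, so it was the long one.
- **The other pillar:** I did not gauge it. In the wrist pictures its shank looked shorter than the first one's, which agrees with it being the short one.
- **Seating:** I let go of each pillar only after feeling the seat floor, at about 16 N. Contact came at tool height 161.2 mm in blue and 160.7 mm in yellow, so the heads are level to about 0.5 mm.
- **Last pictures:** Both pillars stood upright with their head discs within about a quarter pixel of the same row. The bottle, jar, tape and green look-alike had not moved, and the gripper was clear and touching nothing.
- **One disagreement:** My first estimate of the seats from the top camera was 5 to 8 mm off in y from the wrist camera. The top estimate probably included the outside of the seat walls, so I used the wrist measurement, and both pillars went in centred.

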